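Fit the retaining clip on a tube roller's shaft

ROBOT

A 6-joint arm with a two-finger parallel gripper is mounted at the origin on the work surface. World frame = base frame: x ahead of the robot, y to its left, z up, the work surface at z = 0. Lengths are in m, angles in degrees, forces in N, time in s.
With the tool pointing down it reaches from about 0.4 to 0.825 m from the base axis. Payload 7 kg.
Tool frame: the origin (TCP) lies at the centre of the arm's flange, where the gripper is bolted on; the fingertips stand 178 mm ahead of it and the grasp point (between the pads) lies 159 mm ahead of it (r.tips_ahead is the z of the fingertips in the tool frame, in m); z points along the fingers, y is the line along which they close (so a half turn about z gives the same grasp; the last joint's range is limited). The gripper opens to 88 mm and grips with 3 to 60 N. Pads are 19 mm wide; open, the fingers measure 130 mm over their backs; the gripper's body (78 mm by 193 mm) begins 47 mm behind the grasp point.
Start: joints at [87.897, 20.546, 0.682, 0, -70.136, -16.507], TCP at [0.215, 0.64, 0.405] pointing down, gripper open.
Joint ranges: [-176.03, 176.03], [-82.01, 121.73], [-58.28, 71.71], [-173.87, 95.51], [-174.79, -0.11], [-173.66, 173.66]. Speed limits (degrees/s): [136.94, 136.94, 172.46, 180, 180, 180].

INTERFACE

Orientations are given as [roll, pitch, yaw] about the fixed x, y, z axes, in that order (R = Rz(yaw) Ry(pitch) Rx(roll)).
In Python, from plant import r gives the robot as it stands. The module is installed in compiled form; this text tells all that it offers.
- The arm moves only by the shell command python3 -m pendant 'ROWS' [FORCE]. ROWS is JSON, a list that holds one entry, the list of rows, each a list of 7 numbers: the shift along the tool's x, y, z in m, then the turn, a rotation vector about the tool's x, y, z in degrees, then the gripper command: -1 is shut, 1 is fully open, values between are in proportion. A call has 1 to 5 rows; each row is the pose to reach, as a shift and turn from the pose commanded when the call began, along the tool's axes at that moment; what a row does not reach only later rows make up. A row lasts 1/10 s, in which the tool goes at most 50 mm and 8.59 degrees, less where a joint would pass 70% of its speed; a pose out of reach is approached as far as the arm can. A call with a gripper value outside its range is refused whole. The fingers move at their own pace and stop on an object; FORCE is the grip in N (left out, the last holds). Time passes only in rows, so rows that repeat a pose let the fingers close. It gives the time, the measured TCP pose, the force, the opening and the grip force at its end, in the units of the state.
- r.get_state(): the state, without advancing time (a new reading comes with each control period).
- r.capture(name): name is "scene" or "top" or "wrist"; returns the picture (384x512x3 uint8, red, green, blue); there is no depth.
- r.camera_params(name): a dict with "fx", "fy", "cx", "cy" (pixels), "R" (3x3) and "t" (3): a world point X has camera coordinates R X + t. Camera axes: x right, y down, z forward; pixel columns grow to the right and rows downward; lengths in m; the calibration is good to about 2 mm. A picture is of the moment at which its call begins: read the wrist's pose just before it. camera_params takes no time and is no camera call; for the wrist camera it gives the pose at the moment of the call.
- r.close_job(): hands the job in; it is judged then, once.
The state is a dict: "time_s": time; "joints": joint angles; "qd": joint speeds; "joint_torque": joint torques, N m; "tcp_pos": TCP position; "eef_rot": TCP orientation; "contact_force": force on the tool from outside, world axes, zero at the start; "moment": the same for the moment, N m; "gripper_width": finger opening in m; "gripper_force": force on a finger pad.
Only numpy, scipy, OpenCV 4.12 (cv2) and the standard library are available. Lean on these libraries where they do the work, as an engineer would, in place of code of your own. Each camera call takes 0.05 s, during which the arm holds its last target. There are 200 camera calls.

TASK

On the tube roller mixer the blue bearing bush has crept out along the roller's stub shaft over the clip groove: slide the bush fully home against the end plate, then take the orange-handled spring clip from the grey parts block and press it down over the stub into its groove until it snaps fully home, handle on top, and let go. Feel for the groove with light pressure and never force anything - more than 40 N on the mixer spoils the bearing - and leave the bottle, the beaker and the screwdriver where they are.

Things in the scene. Friction and masses are not known exactly. Their poses are not given: they have to be found in the camera images.
- mixer: White roller mixer fixed to the bench, 200 x 360 x 118 mm high, black rollers along y. Origin on the bench below plate_face, z up. Its body lies towards +y, from x = -55 to +145 mm; a steel stub shaft sticks out to -y. End plate and rollers reach 14 to 18 mm above the shaft's axis. The stub has 22 mm diameter and one groove, 7 mm wide, core 14 mm in diameter, then 16 mm of full-size end.
- plate_face (a point): On the stub shaft's axis at the outer face of the grey end plate, 100 mm above the bench; axes as the mixer's: y along the shaft, stub towards -y, z up. The stub has end play: the middle of the groove lies 26 to 46 mm out from this face, differently each time; no pose tells where, so feel for it (or look). It stays put.
- bush (a joint): How far (m) the blue bearing bush stands off the end plate: 0 = home against it (hard stop), 0.028 = farthest out. The bush is a ring round the stub, 40 mm in diameter, 20 mm long: its outer face lies 20 mm plus this value from the plate face. It slides with about 4 N of drag and stays where left. It starts 22 to 26 mm out, over part or all of the groove.
- clip: Steel spring clip, 76 mm high with its orange handle, 42 g, upright in the slot of the parts block. Origin at the centre of its mouth, which lies on the shaft's axis when seated; y along the shaft (either way round), z towards the handle. Its web and jaws are 5 mm thick along y; the web's underside is 7 mm above the origin and rests on the groove's core when seated.
- jaw_a (a joint): Opening (rad) of one of the clip's two jaws (at clip x = +-11 mm, reaching 9 mm below its origin): 0 shut, about 0.16 as it passes the groove core, 0.18 fully open. The 8 mm gap between the tips springs open for the 14 mm core at 15 to 20 N of push, then snaps on; it cannot pass the 22 mm shaft. Tips first meet the shaft with the origin 18 mm above its axis (they stop by 15.5), the core at 13 mm.
- clip_grip (a point): Centre of the clip's orange handle, a block 28 mm (clip x) by 16 mm (clip y) by 44 mm high, 45 mm above the clip's origin (the handle spans 23 to 67 mm above it); axes as the clip's.
- rack: Grey parts block fixed to the bench, 90 x 60 x 40 mm high, origin at the centre of its underside, with a 32 x 9 mm slot through its middle (long way along its x) in which the clip hangs; the handle's underside rests on its top.
- bottle: Amber bottle with a red cap, 60 mm in diameter, 120 mm high, origin at the centre of its underside. Leave alone.
- beaker: Clear beaker, 70 mm in diameter, 90 mm high, origin at the centre of its underside. Leave alone.
- driver: Screwdriver with a yellow handle, 170 mm long, lying along its x. Leave alone.
Mind the look-alikes: they are no part of the job. What is meant by the clip is not white, and is the smaller of those in its own colour.

How it is judged (in metres and radians):
On the way, in this order (a step that is already met when the one before it is completed fails the run):
1. the bush is home against the end plate (within 2.5 mm) (value of joint bush below 0.0025 m), for 0.2 s.
2. the clip is snapped into the groove, its mouth centred on the shaft, with the bush home (x of clip in the frame of plate_face between -0.002 and 0.002 m and z of clip in the frame of plate_face between -0.002 and 0.002 m and y of clip in the frame of plate_face between -0.049 and -0.023 m and angle between the y axis of clip and the y axis of plate_face, either way round below 0.2 rad and value of joint bush below 0.0025 m), for 0.2 s.
At the end, for the whole second after the job is handed in: The clip is snapped fully into the groove: its mouth's centre within 2 mm (sideways and in height) of the shaft's axis and 23 to 49 mm out from the plate face, its y within 0.2 rad of the shaft, handle up within 0.5 rad, at rest; the bush is within 2.5 mm of the end plate (all of step 2 and angle between clip's own z axis and vertical below 0.5 rad and linear speed of clip below 0.01 m/s); the robot touches nothing.
It fails at once if the clip pressed on the mixer, its shaft or bush with more than 40 N (contact force between clip and mixer above 40 N).
It fails at once if the robot pressed on the mixer, its shaft or bush with more than 40 N (contact force between any of the fingers, the arm and mixer above 40 N).
It fails at once if the amber bottle was moved more than 30 mm (distance of bottle from where it was at the start of the episode above 0.03 m).
It fails at once if the beaker was moved more than 30 mm (distance of beaker from where it was at the start of the episode above 0.03 m).
It fails at once if the screwdriver was moved more than 30 mm (distance of driver from where it was at the start of the episode above 0.03 m).
It also fails if it takes over 72 s, if anything falls off the work surface, if the arm or the gripper's body presses on something with over 40 N, if the wrist force passes 120 N, or if a joint passes its speed limit or range.

## Working session

There is one attempt and no reset: what is moved stays moved. The work goes in short steps, Python scripts to look and compute and a shell command to move; the robot and the scene stay as the last step left them, time stands still between calls to the robot, and variables do not carry over. Pictures are saved under pics/ and viewed, at most 10 in all, crops included, and the job is handed in when it is done.

```bash
mkdir -p pics; python3 - <<'E'
from plant import r
import cv2,numpy as np
s=r.get_state();print(s)
ims=[]
for n in("scene","top"):
    im=r.capture(n);cv2.imwrite(f"pics/{n}0.png",im[...,::-1])
    p=r.camera_params(n);print(n,p)
im=r.capture("wrist");cv2.imwrite("pics/wrist0.png",im[...,::-1]);print(r.camera_params("wrist"))
E
```

```text
{'time_s': 0.0, 'joints': array([ 8.78981477e+01,  2.05923754e+01,  6.34579082e-01, -2.04496242e-02,
       -7.01349673e+01, -1.65052518e+01]), 'qd': array([ 0.04893733, -0.03772287,  0.1085194 , -0.03414302, -0.01663812,
        0.14676129]), 'joint_torque': array([-1.81729833e-03, -5.82709551e+01,  2.93066347e+01,  6.99767813e+00,
        7.04115533e-03, -1.54875320e-04]), 'tcp_pos': array([0.21533341, 0.6395368 , 0.4037169 ]), 'eef_rot': array([ 1.79905597e+02, -7.92530397e-03, -1.86140621e+01]), 'contact_force': array([ 0.86026813,  0.70032661, -0.62153785]), 'moment': array([0.00178217, 0.00927964, 0.05265428]), 'gripper_force': 0.0, 'gripper_width': 0.08741291792369457}
scene {'fx': 372.8494254647787, 'fy': 372.8494254647787, 'cx': 257.1737482035455, 'cy': 190.75458512060737, 'R': array([[ 0.88432673,  0.46673513,  0.01115997],
       [ 0.31147864, -0.5720176 , -0.75879966],
       [-0.34777477,  0.67450292, -0.65122848]]), 't': array([-0.48135656, -0.18632625,  1.11304669])}
top {'fx': 449.40644502416336, 'fy': 449.40644502416336, 'cx': 253.41265030849218, 'cy': 194.49415982473218, 'R': array([[-0.01753555, -0.99970227,  0.01696666],
       [-0.99190627,  0.01525948, -0.12605195],
       [ 0.12575552, -0.01903973, -0.99187854]]), 't': array([-0.11143365,  0.62511103,  1.06698279])}
{'fx': 316.29974071894276, 'fy': 316.29974071894276, 'cx': 252.44691278853952, 'cy': 196.06092054400492, 'R': array([[-0.31893587, -0.94777444,  0.00187467],
       [-0.90614964,  0.30550726,  0.29250323],
       [-0.27779981,  0.09159105, -0.9562627 ]]), 't': array([ 0.67413232, -0.03748505,  0.39009158])}
```

View pics/scene0.png

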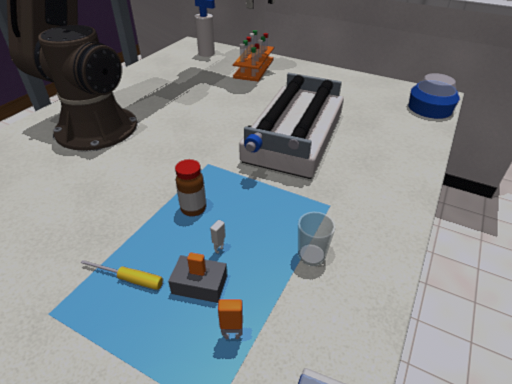

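View pics/top0.png

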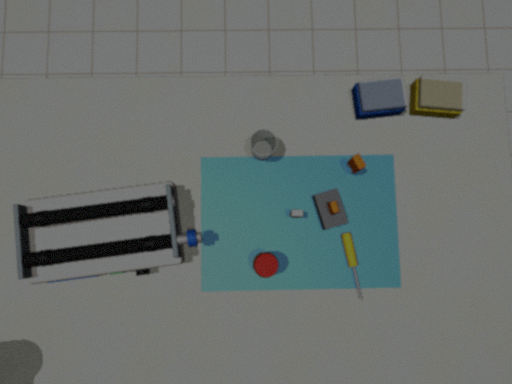

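The scene view shows the mixer with its blue bush at (255,142), an orange clip in the rack at (196,265), a larger orange clip on the mat at (231,316), and a white clip at (218,235). The top view shows the same items: rack clip (335,208), loose orange clip (358,163), white clip (298,213), bush (193,238).

Candidates for the clip in the top view:
- **Rack clip, orange, (335,208):** chosen, since it is small and stands in the block.
- **Loose clip, orange, (358,163):** larger.
- **White clip, (298,213):** wrong colour.

I'll check this in a close crop.

```bash
cat > h.py <<'E'
import cv2,numpy as np
from plant import r
def ray(n,uv,z,p=None):
    p=p or r.camera_params(n);R=p["R"];c=-R.T@p["t"]
    d=R.T@np.array([(uv[0]-p["cx"])/p["fx"],(uv[1]-p["cy"])/p["fy"],1.])
    return c+d*(z-c[2])/d[2]
def blobs(im,lo,hi,amin=20):  # im RGB -> list of (area,centroid,rect,contour)
    m=cv2.inRange(cv2.cvtColor(im,cv2.COLOR_RGB2HSV),lo,hi)
    cs,_=cv2.findContours(m,cv2.RETR_EXTERNAL,cv2.CHAIN_APPROX_NONE)
    out=[]
    for c in cs:
        a=cv2.contourArea(c)
        if a<amin: continue
        M=cv2.moments(c);out.append((a,(M['m10']/M['m00'],M['m01']/M['m00']),cv2.boundingRect(c),c))
    return sorted(out,key=lambda o:-o[0])
E
python3 - <<'E'
from h import *
t=cv2.imread("pics/top0.png")[...,::-1].copy();s=cv2.imread("pics/scene0.png")[...,::-1].copy()
for nm,im in(("top",t),("scene",s)):
    for col,lo,hi in(("orange",(4,150,100),(17,255,255)),("blue",(108,150,60),(125,255,255)),("yellow",(20,150,100),(32,255,255))):
        for b in blobs(im,lo,hi): print(nm,col,b[0],np.round(b[1],1),b[2],np.round(ray(nm,b[1],.084 if col=="orange" else .1),3))
# rack: dark grey on mat (top)
for b in blobs(t[130:300,200:400],(0,0,30),(179,80,140),150):
    c=b[3]+np.array([[200,130]]);q=cv2.boxPoints(cv2.minAreaRect(c));print("grey",b[0],q.round(1).tolist(),[ray("top",x,.04).round(3).tolist() for x in q])
a=cv2.resize(t[170:300,150:230],None,fx=5,fy=4.6,interpolation=3)
b=cv2.resize(s[235:350,165:255],None,fx=4.4,fy=5.2,interpolation=3)
cv2.imwrite("pics/crop1.png",np.hstack([a[:598],b[:598]])[...,::-1])
E
```

```text
top orange 75.5 [358.5 161.4] (353, 155, 12, 14) [ 0.694 -0.374  0.084]
top blue 100.0 [191.4 237.9] (187, 230, 10, 16) [0.517 0.024 0.1  ]
top blue 80.0 [365.6 104.9] (355, 85, 36, 31) [ 0.828 -0.394  0.1  ]
top yellow 222.5 [349.2 249.2] (343, 233, 14, 33) [ 0.485 -0.339  0.1  ]
scene orange 528.0 [252.3  65.8] (233, 46, 41, 33) [0.281 0.46  0.084]
scene orange 247.0 [229.7 305.5] (218, 300, 24, 12) [ 0.69  -0.368  0.084]
scene orange 95.0 [195.2 257.4] (187, 253, 17, 10) [ 0.59  -0.316  0.084]
scene blue 863.0 [433.5 103.9] (411, 84, 48, 34) [0.869 0.439 0.1  ]
scene blue 154.5 [203.9   5.2] (195, 0, 19, 16) [-0.246  0.952  0.1  ]
scene blue 119.5 [254.3 140.5] (245, 134, 17, 18) [0.518 0.033 0.1  ]
scene yellow 467.0 [138.8 277.1] (117, 267, 44, 22) [ 0.543 -0.401  0.1  ]
grey 8084.5 [[200.0, 130.0], [399.0, 130.0], [399.0, 299.0], [200.0, 299.0]] [[0.788, 0.009, 0.04], [0.782, -0.492, 0.04], [0.364, -0.468, 0.04], [0.373, 0.01, 0.04]]
grey 876.5 [[312.3999938964844, 194.6999969482422], [337.29998779296875, 187.10000610351562], [348.1000061035156, 222.1999969482422], [323.20001220703125, 229.89999389648438]] [[0.62, -0.267, 0.04], [0.639, -0.33, 0.04], [0.551, -0.353, 0.04], [0.533, -0.291, 0.04]]
```

View pics/crop1.png

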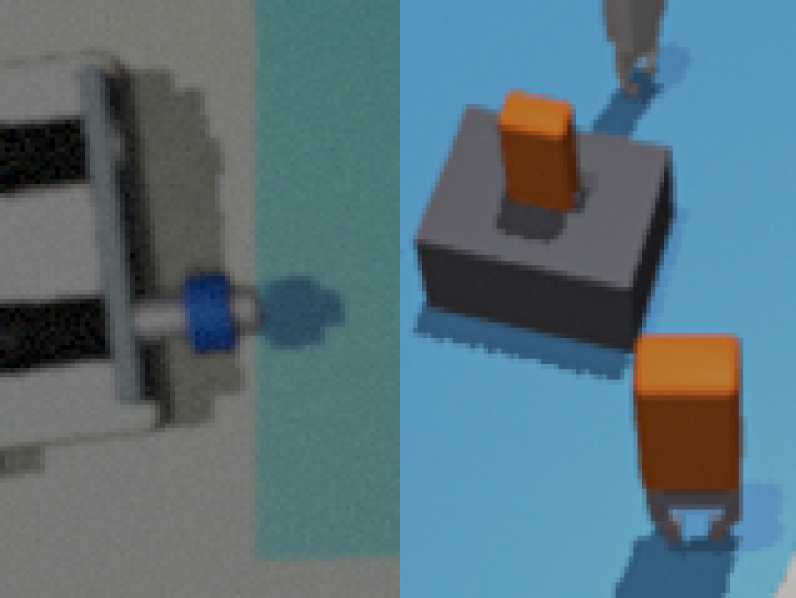

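The crop confirms the choice: the smaller orange clip stands in the rack, and the larger orange one is loose on the mat. The bush sits out near the end of the stub. Next I'll go above the stub for a close look.

```bash
cat >> h.py <<'E'
from scipy.spatial.transform import Rotation as Ro
def go(p,yaw,roll=180,pitch=0):
    s=r.get_state();A=Ro.from_euler('xyz',s["eef_rot"],degrees=True);B=Ro.from_euler('xyz',[roll,pitch,yaw],degrees=True)
    print("t",round(s["time_s"],2),"shift",A.inv().apply(np.array(p)-s["tcp_pos"]).round(4),"turn",(A.inv()*B).as_rotvec(degrees=True).round(2))
E
python3 - <<'E'
from h import *
go([.525,-.02,.33],-84)
for a in ((168,184.1),(178,257)): print(ray("top",a,.116))
E
```

```text
t 0.15 shift [0.504  0.5261 0.0747] turn [ 6.000e-02 -5.000e-02  6.538e+01]
[0.64067018 0.075282   0.116     ]
[0.47455867 0.0518148  0.116     ]
```

```bash
python3 -m pendant '[[[0.504,0.526,0.075,0,0,65,1],[0.504,0.526,0.075,0,0,65,1],[0.504,0.526,0.075,0,0,65,1],[0.504,0.526,0.075,0,0,65,1],[0.504,0.526,0.075,0,0,65,1]]]'; python3 -c "
from h import *
go([.525,-.02,.33],-83)"
```

```text
time_s: 0.65
tcp_pos: [0.3216, 0.4126, 0.3787]
eef_rot: [180.0, -0.0, -61.9]
contact_force: [0.6, 1.2, -0.0]
gripper_width: 0.0876
gripper_force: 0.0
t 0.65 shift [0.4774 0.0242 0.0488] turn [ 0.000e+00 -1.000e-02  2.109e+01]
```

```bash
python3 -m pendant '[[[0.477,0.024,0.049,0,0,21,1],[0.477,0.024,0.049,0,0,21,1],[0.477,0.024,0.049,0,0,21,1],[0.477,0.024,0.049,0,0,21,1],[0.477,0.024,0.049,0,0,21,1]]]'; python3 -c "
from h import *
go([.525,-.02,.33],-83)"
```

```text
time_s: 1.15
tcp_pos: [0.4286, 0.1883, 0.3536]
eef_rot: [-180.0, 0.0, -82.6]
contact_force: [1.3, -0.0, -0.9]
gripper_width: 0.0876
gripper_force: 0.0
t 1.15 shift [ 0.219  -0.0686  0.0235] turn [-0.03  0.03  0.44]
```

```bash
python3 -m pendant '[[[0.219,-0.069,0.024,0,0,0,-0.3],[0.219,-0.069,0.024,0,0,0,-0.3],[0.219,-0.069,0.024,0,0,0,-0.3],[0.219,-0.069,0.024,0,0,0,-0.3],[0.219,-0.069,0.024,0,0,0,-0.3]]]'; python3 -m pendant '[[[0,0,0,0,0,0,-0.3],[0,0,0,0,0,0,-0.3]]]'; python3 - <<'E'
from h import *
import pickle
p=r.camera_params("wrist");im=r.capture("wrist");cv2.imwrite("pics/w1.png",im[...,::-1]);pickle.dump(p,open("w1.pkl","wb"))
E
```

```text
time_s: 1.65
tcp_pos: [0.5257, -0.0209, 0.329]
eef_rot: [180.0, -0.0, -82.7]
contact_force: [0.3, 0.1, -0.7]
gripper_width: 0.0532
gripper_force: 0.0
time_s: 1.85
tcp_pos: [0.525, -0.0188, 0.329]
eef_rot: [179.9, -0.0, -82.7]
contact_force: [-0.6, -0.5, 0.4]
gripper_width: 0.0367
gripper_force: 0.0
```

View pics/w1.png

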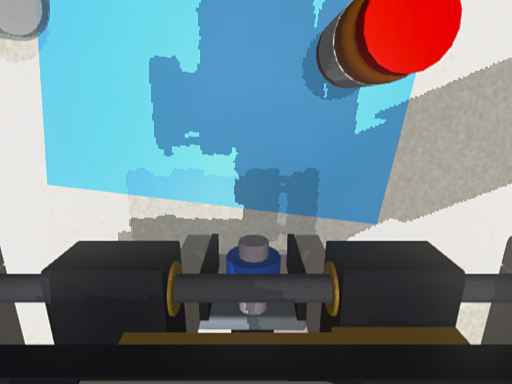

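The wrist view shows the stub end at (253,240) and the bush at (253,262), between the fingers. Now I'll measure the axis and the yaw.

```bash
python3 - <<'E'
from h import *
import pickle
p=pickle.load(open("w1.pkl","rb"));im=cv2.imread("pics/w1.png")[...,::-1].copy();t=cv2.imread("pics/top0.png")[...,::-1].copy()
for b in blobs(im,(105,150,40),(125,255,200),300):
    if 200<b[1][0]<300: print(b[2])
hsv=cv2.cvtColor(im,cv2.COLOR_RGB2HSV)
for row in (242,246,258,262,266):
    print(row,[int(c) for c in np.where(hsv[row,218:292,1]>130)[0][[0,-1]]+218] if (hsv[row,218:292,1]>130).any() else None, hsv[row,225:285:3,1].tolist())
print("bush c",ray("wrist",(253.3,262),.115,p),"stubend c",ray("wrist",(253.5,240),.1,p))
for b in blobs(t[180:290,10:175],(0,0,0),(179,255,28),200):
    x,y,w,h=b[2];c=b[3][:,0]+[10,180]
    if w<90: print(b[2]);continue
    xs=np.arange(40,160,4);mid=[(c[c[:,0]==u][:,1].min()+c[c[:,0]==u][:,1].max())/2 for u in xs]
    k=np.polyfit(xs,mid,1);P=[ray("top",(u,np.polyval(k,u)),.11) for u in(40,160)];d=P[0]-P[1]
    print("roller",P,np.degrees(np.arctan2(-d[0],d[1])))
E
```

```text
(227, 247, 53, 27)
242 None [18, 20, 17, 18, 19, 16, 10, 10, 13, 10, 13, 10, 10, 13, 19, 20, 20, 19, 20, 18]
246 None [20, 18, 20, 6, 70, 8, 10, 10, 14, 14, 11, 8, 10, 13, 12, 4, 23, 22, 19, 18]
258 [227, 279] [26, 155, 152, 155, 157, 37, 12, 10, 12, 9, 11, 10, 10, 11, 135, 163, 160, 162, 171, 25]
262 [227, 279] [28, 192, 173, 158, 160, 161, 165, 150, 130, 60, 74, 133, 153, 168, 162, 168, 163, 171, 181, 23]
266 [227, 279] [29, 192, 202, 189, 187, 174, 164, 164, 168, 165, 162, 167, 167, 169, 179, 192, 187, 189, 175, 25]
bush c [0.51968092 0.00774504 0.115     ] stubend c [ 0.52067115 -0.00159872  0.1       ]
roller [array([0.52126153, 0.36411032, 0.11      ]), array([0.55348169, 0.09395289, 0.11      ])] 6.801220448235435
```

```bash
python3 -c "
from h import *
go([.5227,-.022,.273],-83.2)
p=__import__('pickle').load(open('w1.pkl','rb'))
print(ray('wrist',(253,263),.12,p),ray('wrist',(253,236),.111,p))"
```

```text
t 1.9 shift [0.0036 0.0026 0.0563] turn [0.03 0.   0.57]
[0.52015731 0.00578943 0.12      ] [ 0.52209551 -0.00953439  0.111     ]
```

```bash
python3 -m pendant '[[[0.0036,0.0026,0.01,0,0,0.6,-0.3],[0.0036,0.0026,0.025,0,0,0.6,-0.3],[0.0036,0.0026,0.04,0,0,0.6,-0.3],[0.0036,0.0026,0.05,0,0,0.6,-0.3],[0.0036,0.0026,0.056,0,0,0.6,-0.3]]]' ; python3 -m pendant '[[[0,0,0,0,0,0,-0.3],[-0.005,0,0,0,0,0,-0.3],[-0.009,0,0,0,0,0,-0.3],[-0.013,0,0,0,0,0,-0.3],[-0.016,0,0,0,0,0,-0.3]]]'
```

```text
time_s: 2.4
tcp_pos: [0.5224, -0.0214, 0.2726]
eef_rot: [179.9, -0.0, -83.1]
contact_force: [0.6, 0.6, 0.4]
gripper_width: 0.0311
gripper_force: 0.0
time_s: 2.9
tcp_pos: [0.5211, -0.0056, 0.274]
eef_rot: [-180.0, 0.0, -83.2]
contact_force: [-0.1, 0.2, 0.4]
gripper_width: 0.0308
gripper_force: 0.0
```

```bash
python3 -m pendant '[[[-0.003,0,0,0,0,0,-0.3],[-0.006,0,0,0,0,0,-0.3],[-0.009,0,0,0,0,0,-0.3]]]' ;python3 -m pendant '[[[-0.002,0,0,0,0,0,-0.3],[-0.004,0,0,0,0,0,-0.3],[-0.006,0,0,0,0,0,-0.3]]]'
```

```text
time_s: 3.2
tcp_pos: [0.52, 0.0028, 0.2737]
eef_rot: [180.0, -0.0, -83.2]
contact_force: [1.3, -4.1, 1.4]
gripper_width: 0.0307
gripper_force: 2.1
time_s: 3.5
tcp_pos: [0.5193, 0.0088, 0.2736]
eef_rot: [-180.0, -0.0, -83.2]
contact_force: [1.4, -4.3, 1.3]
gripper_width: 0.0303
gripper_force: 2.1
```

```bash
python3 -m pendant '[[[-0.002,0,0,0,0,0,-0.3],[-0.004,0,0,0,0,0,-0.3],[-0.006,0,0,0,0,0,-0.3],[-0.008,0,0,0,0,0,-0.3]]]' ;python3 -m pendant '[[[-0.001,0,0,0,0,0,-0.3],[-0.002,0,0,0,0,0,-0.3],[-0.003,0,0,0,0,0,-0.3]]]'
```

```text
time_s: 3.9
tcp_pos: [0.5183, 0.0169, 0.2736]
eef_rot: [-180.0, -0.0, -83.2]
contact_force: [1.4, -4.0, 1.7]
gripper_width: 0.0306
gripper_force: 2.1
time_s: 4.2
tcp_pos: [0.518, 0.0199, 0.2736]
eef_rot: [-180.0, 0.0, -83.2]
contact_force: [0.7, -4.0, 1.7]
gripper_width: 0.031
gripper_force: 2.1
```

```bash
python3 -m pendant '[[[-0.0007,0,0,0,0,0,-0.3],[-0.0014,0,0,0,0,0,-0.3],[-0.002,0,0,0,0,0,-0.3]]]'
```

```text
time_s: 4.5
tcp_pos: [0.5178, 0.0218, 0.2736]
eef_rot: [-180.0, 0.0, -83.2]
contact_force: [2.1, -3.8, 1.2]
gripper_width: 0.0309
gripper_force: 2.0
```

```bash
for i in 1 ; do python3 -m pendant '[[[-0.0007,0,0,0,0,0,-0.3],[-0.0014,0,0,0,0,0,-0.3],[-0.002,0,0,0,0,0,-0.3]]]';  python3 -m pendant '[[[-0.0005,0,0,0,0,0,-0.3],[-0.001,0,0,0,0,0,-0.3]]]';done
```

```text
time_s: 4.8
tcp_pos: [0.5176, 0.0234, 0.2736]
eef_rot: [180.0, -0.0, -83.2]
contact_force: [3.5, -8.8, 1.8]
gripper_width: 0.0307
gripper_force: 4.8
time_s: 5.0
tcp_pos: [0.5176, 0.0238, 0.2737]
eef_rot: [180.0, -0.1, -83.2]
contact_force: [4.8, -13.5, 1.5]
gripper_width: 0.0309
gripper_force: 6.9
```

The bush is home: the force rose from 4 N to 14 N against the hard stop. I'll back off, go up and look for the groove.

```bash
python3 -m pendant '[[[0.012,0,0,0,0,0,-0.3],[0.02,0,-0.03,0,0,0,0.3],[0.03,0,-0.05,0,0,0,1],[0.045,0,-0.05,0,0,0,1],[0.055,0,-0.05,0,0,0,1]]]'; python3 -m pendant '[[[0,0,0,0,0,0,1],[0,0,0,0,0,0,1]]]'; python3 - <<'E'
from h import *
import pickle
print(r.get_state()["tcp_pos"]);p=r.camera_params("wrist");im=r.capture("wrist");cv2.imwrite("pics/w2.png",im[...,::-1]);pickle.dump(p,open("w2.pkl","wb"))
cv2.imwrite("pics/w2c.png",cv2.resize(im[160:360,150:350,::-1],None,fx=3,fy=3,interpolation=3))
E
```

```text
time_s: 5.5
tcp_pos: [0.5238, -0.0304, 0.3238]
eef_rot: [-180.0, 0.1, -83.2]
contact_force: [0.2, 0.3, 0.1]
gripper_width: 0.0573
gripper_force: 0.0
time_s: 5.7
tcp_pos: [0.5236, -0.03, 0.3228]
eef_rot: [179.9, 0.0, -83.2]
contact_force: [-0.2, 0.3, -0.2]
gripper_width: 0.0733
gripper_force: 0.0
[ 0.5236418  -0.03001243  0.32282728]
```

View pics/w2c.png

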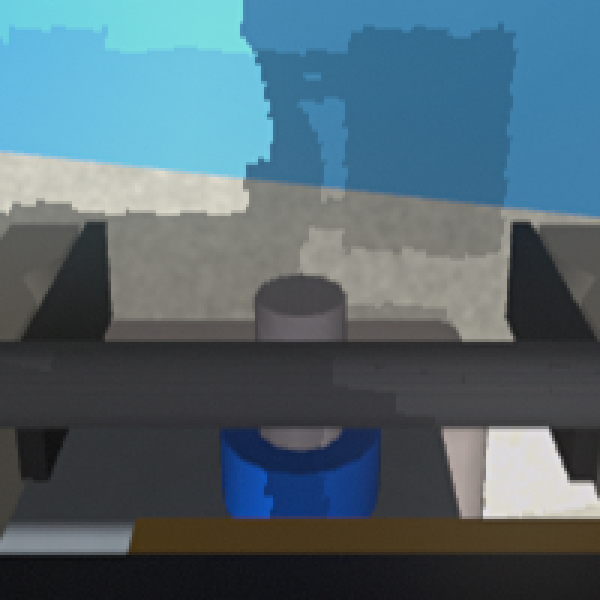

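The crop shows the stub's end face, with its top edge near crop (300,318), i.e. pixel (250,266). The top edge of the bush face is near crop (300,471), i.e. pixel (250,317). A gripper bar hides the groove itself, but it lies 19.5 mm in from the stub end.

```bash
python3 - <<'E'
from h import *
import pickle
p=pickle.load(open("w2.pkl","rb"));im=cv2.imread("pics/w2.png")[...,::-1]
g=cv2.cvtColor(im,cv2.COLOR_RGB2GRAY);print(g[255:275,248:253].mean(1).round());print(im[310:322,244].tolist())
for uv,z in(((250.3,252),.089),((250.3,266),.111),((250,317),.12)): print(ray("wrist",uv,z,p))
print(g[272,225:275].tolist())
E
```

```text
[ 71.  71.  71.  71.  71.  71.  71.  71.  70.  70.  87. 103. 102. 101.
 101. 101. 102. 103.  83.  44.]
[[21, 39, 76], [16, 36, 77], [20, 38, 78], [18, 39, 77], [19, 38, 77], [17, 38, 76], [18, 37, 76], [19, 46, 96], [19, 53, 115], [19, 54, 117], [18, 54, 116], [20, 55, 117]]
[ 0.52029445 -0.00054976  0.089     ]
[ 0.52029034 -0.0013137   0.111     ]
[0.51653087 0.03225219 0.12      ]
[88, 89, 89, 89, 88, 89, 89, 89, 89, 88, 68, 80, 87, 92, 92, 94, 96, 97, 98, 100, 102, 102, 103, 103, 104, 102, 103, 102, 102, 101, 101, 99, 99, 98, 95, 92, 88, 85, 82, 71, 76, 91, 90, 90, 91, 92, 90, 91, 90, 92]
```

```bash
python3 -c "
from h import *
go([.579,-.278,.34],-74.6)"
```

```text
t 5.75 shift [ 0.253  -0.0255 -0.0172] turn [ 0.07  0.01 -8.6 ]
```

```bash
python3 -m pendant '[[[0.253,-0.0255,-0.017,0,0,-8.6,1],[0.253,-0.0255,-0.017,0,0,-8.6,1],[0.253,-0.0255,-0.017,0,0,-8.6,1],[0.253,-0.0255,-0.017,0,0,-8.6,1],[0.253,-0.0255,-0.017,0,0,-8.6,1]]]'; python3 -m pendant '[[[0.006,0,0,0,0,0,1],[0.006,0,0,0,0,0,1],[0.006,0,0,0,0,0,1]]]'; python3 - <<'E'
from h import *
import pickle
p=r.camera_params("wrist");im=r.capture("wrist");cv2.imwrite("pics/w3.png",im[...,::-1]);pickle.dump(p,open("w3.pkl","wb"))
E
```

```text
time_s: 6.25
tcp_pos: [0.5773, -0.2687, 0.3394]
eef_rot: [180.0, 0.0, -74.5]
contact_force: [1.8, 0.3, 0.4]
gripper_width: 0.0877
gripper_force: 0.0
time_s: 6.55
tcp_pos: [0.5783, -0.2723, 0.3391]
eef_rot: [179.9, 0.1, -74.6]
contact_force: [0.5, 1.2, 0.0]
gripper_width: 0.0879
gripper_force: 0.0
```

View pics/w3.png

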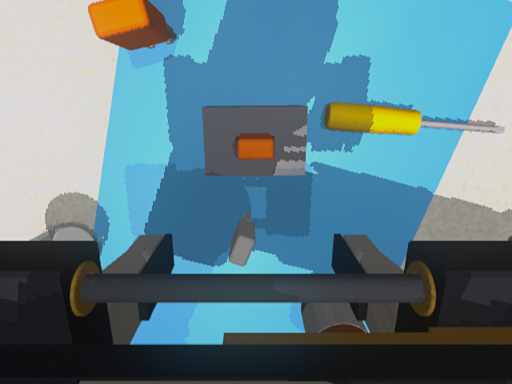

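The wrist view shows the clip handle top at (255,147) in the rack, whose edges run parallel to the image axes. The screwdriver is at (375,120) and the white clip at (242,240), so both are off to the side.

```bash
python3 - <<'E'
from h import *
import pickle
p=pickle.load(open("w3.pkl","rb"));im=cv2.imread("pics/w3.png")[...,::-1].copy()
for lo in ((4,150,60),(4,150,190)):
  for b in blobs(im,lo,(17,255,255),100):
    print(b[2],np.round(b[1],1))
    if b[1][1]>100:
        q=cv2.boxPoints(cv2.minAreaRect(b[3]));Q=[ray("wrist",x,.084,p) for x in q];print(np.round(Q,4).tolist(),np.mean(Q,0))
        for i in range(4):
            d=Q[(i+1)%4]-Q[i];print(np.linalg.norm(d).round(4),np.degrees(np.arctan2(d[1],d[0])).round(1))
c=[ray("wrist",x,.04,p) for x in((204,106),(307,106),(304,176),(204,174))];print(np.round(c,4).tolist(),np.mean(c,0))
for a,b in((0,1),(3,2)):d=c[a]-c[b];print(np.degrees(np.arctan2(d[1],d[0])))
E
```

```text
(88, 0, 73, 49) [123.9  24.8]
(237, 134, 37, 25) [255.  146.3]
[[0.6023, -0.322, 0.084], [0.577, -0.329, 0.084], [0.572, -0.312, 0.084], [0.5979, -0.3049, 0.084]] [ 0.58732202 -0.31696026  0.084     ]
0.0263 -164.6
0.0177 106.5
0.0268 15.4
0.0177 -75.4
(88, 0, 60, 37) [113.4  19.7]
[[0.6358, -0.3322, 0.04], [0.552, -0.3554, 0.04], [0.5355, -0.297, 0.04], [0.6227, -0.2748, 0.04]] [ 0.58649694 -0.31483289  0.04      ]
15.441220274530986
14.242162200574
```

```bash
python3 -c "
from h import *
go([.587,-.316,.225],-74.6)"
```

```text
t 6.6 shift [0.0449 0.0034 0.1144] turn [0.04 0.04 0.08]
```

```bash
python3 -m pendant '[[[0.045,0.0034,0,0,0,0,0.35],[0.045,0.0034,0.02,0,0,0,0.35],[0.045,0.0034,0.05,0,0,0,0.35],[0.045,0.0034,0.07,0,0,0,0.35],[0.045,0.0034,0.09,0,0,0,0.35]]]' 30; python3 -m pendant '[[[0,0,0.01,0,0,0,0.35],[0,0,0.018,0,0,0,0.35],[0,0,0.024,0,0,0,0.35],[0,0,0.024,0,0,0,0.35]]]';  python3 -c "
from h import *
go([.587,-.316,.225],-74.6)"
```

```text
time_s: 7.1
tcp_pos: [0.5873, -0.3156, 0.2492]
eef_rot: [180.0, 0.0, -74.5]
contact_force: [-0.0, 0.3, 0.3]
gripper_width: 0.06
gripper_force: 0.0
time_s: 7.5
tcp_pos: [0.5872, -0.317, 0.2256]
eef_rot: [180.0, 0.0, -74.6]
contact_force: [-0.6, -0.4, -0.3]
gripper_width: 0.0595
gripper_force: 0.0
t 7.5 shift [-0.001  -0.      0.0006] turn [0.01 0.01 0.04]
```

```bash
python3 -m pendant '[[[-0.001,0,0,0,0,0,-1],[-0.001,0,0,0,0,0,-1],[-0.001,0,0,0,0,0,-1],[-0.001,0,0,0,0,0,-1],[-0.001,0,0,0,0,0,-1]]]' 50; python3 -m pendant '[[[0,0,-0.01,0,0,0,-1],[0,0,-0.03,0,0,0,-1],[0,0,-0.06,0,0,0,-1],[0,0,-0.09,0,0,0,-1],[0,0,-0.12,0,0,0,-1]]]'; python3 -c "
from h import *
go([.5202,-.005,.345],-83.2)"
```

```text
time_s: 8.0
tcp_pos: [0.587, -0.3165, 0.2261]
eef_rot: [-180.0, -0.0, -74.6]
contact_force: [0.6, 1.0, 1.5]
gripper_width: 0.0276
gripper_force: 50.0
time_s: 8.5
tcp_pos: [0.5867, -0.3165, 0.3477]
eef_rot: [-180.0, -0.0, -74.6]
contact_force: [1.0, -0.2, -0.6]
gripper_width: 0.0279
gripper_force: 50.0
t 8.5 shift [-0.318  -0.0187  0.0026] turn [-0.01 -0.01  8.62]
```

```bash
python3 -m pendant '[[[-0.34,-0.02,0.002,0,0,8.6,-1],[-0.34,-0.02,0.002,0,0,8.6,-1],[-0.34,-0.02,0.002,0,0,8.6,-1],[-0.34,-0.02,0.002,0,0,8.6,-1],[-0.34,-0.02,0.002,0,0,8.6,-1]]]'; python3 -c "
from h import *
go([.518,.0184,.345],-83.2)"
```

```text
time_s: 9.0
tcp_pos: [0.5342, -0.0714, 0.3452]
eef_rot: [-179.9, 0.0, -83.2]
contact_force: [1.4, 1.9, -0.3]
gripper_width: 0.0275
gripper_force: 50.0
t 9.0 shift [-0.0911  0.0054  0.0002] turn [-0.06  0.    0.  ]
```

```bash
python3 -m pendant '[[[-0.03,0.002,0,0,0,0,-1],[-0.06,0.004,0,0,0,0,-1],[-0.08,0.0054,0,0,0,0,-1],[-0.091,0.0054,0,0,0,0,-1],[-0.091,0.0054,0,0,0,0,-1]]]'; python3 - <<'E'
from h import *
go([.518,.0184,.330],-83.2)
im=r.capture("wrist");cv2.imwrite("pics/w4.png",im[...,::-1])
E
```

```text
time_s: 9.5
tcp_pos: [0.5187, 0.0177, 0.345]
eef_rot: [-180.0, 0.0, -83.1]
contact_force: [0.4, -0.2, -0.4]
gripper_width: 0.0275
gripper_force: 50.0
t 9.5 shift [-0.0008  0.0007  0.015 ] turn [-0.05  0.01  0.12]
```

View pics/w4.png

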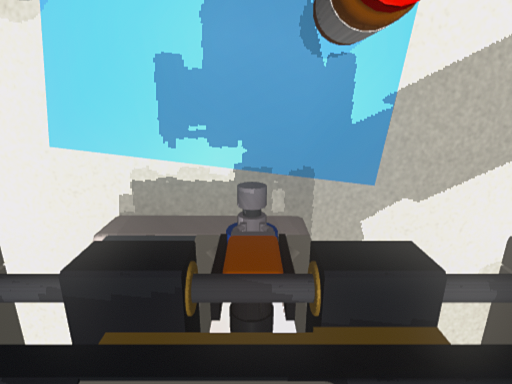

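The clip is held between the fingers with its handle at (252,255). Behind the stub's end cap at (251,196) there is a narrower stretch near row 212, which is the groove. I'll read its width row by row.

```bash
python3 - <<'E'
from h import *
im=cv2.imread("pics/w4.png")[...,::-1];g=cv2.cvtColor(im,cv2.COLOR_RGB2GRAY)
for row in range(196,236,2): print(row,g[row,232:274:2].tolist())
for row,z in((207,.111),(208,.111),(216,.107),(196,.1)): print(row,ray("wrist",(252,row),z))
E
python3 -c "
import cv2;im=cv2.imread('pics/w4.png');cv2.imwrite('pics/w4c.png',cv2.resize(im[175:285,200:305],None,fx=5.4,fy=5.4,interpolation=0))"
```

```text
196 [142, 140, 138, 86, 102, 104, 107, 113, 115, 116, 115, 112, 113, 109, 107, 99, 93, 93, 137, 136, 170]
198 [140, 143, 140, 84, 102, 105, 109, 111, 115, 117, 115, 112, 112, 109, 105, 100, 92, 94, 140, 139, 160]
200 [141, 141, 139, 85, 98, 109, 109, 110, 113, 115, 116, 113, 109, 109, 105, 98, 91, 93, 139, 138, 144]
202 [141, 141, 138, 87, 96, 107, 111, 112, 113, 115, 115, 113, 109, 106, 103, 97, 89, 91, 137, 133, 143]
204 [138, 139, 134, 110, 95, 104, 114, 112, 113, 113, 115, 113, 110, 107, 102, 96, 87, 92, 139, 132, 171]
206 [138, 141, 139, 117, 95, 101, 111, 116, 113, 113, 114, 112, 110, 107, 101, 93, 87, 138, 140, 136, 169]
208 [143, 140, 141, 142, 125, 103, 109, 117, 116, 116, 114, 111, 110, 109, 92, 116, 119, 135, 139, 137, 173]
210 [143, 137, 139, 144, 144, 106, 74, 67, 70, 77, 79, 75, 68, 60, 59, 144, 136, 135, 139, 140, 156]
212 [137, 133, 135, 142, 96, 68, 70, 64, 63, 65, 66, 64, 62, 60, 53, 89, 124, 142, 139, 135, 136]
214 [146, 140, 137, 88, 76, 72, 55, 62, 63, 66, 65, 64, 62, 59, 53, 77, 76, 129, 139, 137, 136]
216 [96, 97, 101, 89, 79, 77, 69, 64, 63, 65, 64, 64, 62, 66
[... 338 characters left out ...]
, 79, 92, 95, 90, 111, 113, 113, 110, 108, 106, 91, 96, 86, 71, 47, 57, 84]
226 [48, 53, 68, 84, 89, 94, 107, 93, 111, 113, 112, 109, 107, 105, 101, 100, 90, 87, 79, 61, 48]
228 [54, 77, 75, 84, 96, 93, 93, 87, 112, 114, 113, 109, 107, 104, 99, 92, 94, 93, 79, 77, 72]
230 [66, 76, 74, 71, 89, 104, 106, 88, 109, 111, 110, 107, 105, 102, 99, 101, 89, 83, 73, 76, 76]
232 [75, 74, 74, 73, 74, 75, 74, 73, 73, 74, 73, 72, 72, 72, 73, 74, 73, 73, 73, 73, 74]
234 [76, 75, 76, 75, 75, 75, 76, 75, 74, 75, 76, 75, 74, 75, 75, 75, 76, 75, 75, 74, 75]
207 [0.51882864 0.01121407 0.111     ]
208 [0.51873871 0.0119598  0.111     ]
216 [0.5178368  0.01946899 0.107     ]
196 [0.51941492 0.00643556 0.1       ]
```

View pics/w4c.png

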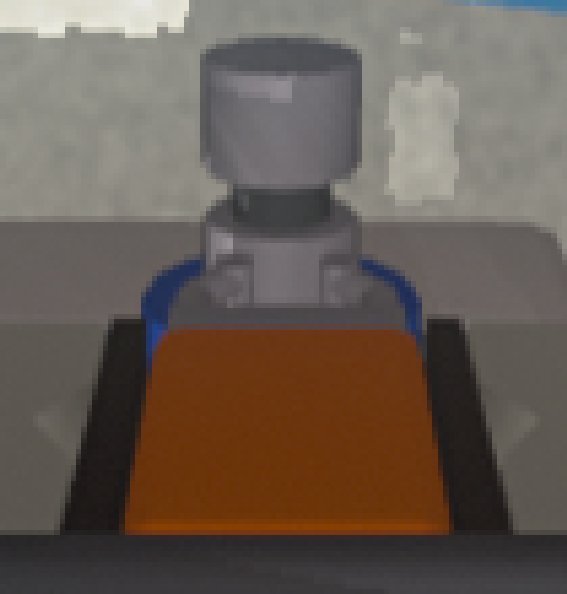

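The zoom shows the groove clearly, between crop rows 187 and 238 (pixel rows 209.6 and 219), just ahead of the clip. The jaw tips are at crop row 255 (pixel row 222), so the clip sits slightly too far in +y.

```bash
python3 - <<'E'
from h import *
print(r.get_state()["tcp_pos"])
for n,uv,z in(("capin",(250.8,209.6),.111),("farwall",(250.8,219),.111),("jawtipfront",(242.5,222.3),.127),("jawtipfrontR",(262.5,222.3),.127),("handlefront",(252.5,235.8),.159)):print(n,ray("wrist",uv,z).round(4))
E
```

```text
[0.51882669 0.01695685 0.34479872]
capin [0.5194 0.0133 0.111 ]
farwall [0.5186 0.0204 0.111 ]
jawtipfront [0.5245 0.0172 0.127 ]
jawtipfrontR [0.5112 0.0156 0.127 ]
handlefront [0.5184 0.0119 0.159 ]
```

```bash
python3 -m pendant '[[[0.0024,0,0.005,0,0,0,-1],[0.0024,0,0.01,0,0,0,-1],[0.0024,0,0.014,0,0,0,-1],[0.0024,0,0.015,0,0,0,-1]]]'; python3 -m pendant '[[[0,0,0.001,0,0,0,-1],[0,0,0.002,0,0,0,-1],[0,0,0.003,0,0,0,-1],[0,0,0.0035,0,0,0,-1]]]'; python3 -m pendant '[[[0,0,0.0005,0,0,0,-1],[0,0,0.001,0,0,0,-1]]]'
```

```text
time_s: 9.95
tcp_pos: [0.5189, 0.0137, 0.3284]
eef_rot: [179.9, -0.0, -83.2]
contact_force: [-0.9, 0.1, -0.4]
gripper_width: 0.0275
gripper_force: 50.0
time_s: 10.35
tcp_pos: [0.5195, 0.0144, 0.3265]
eef_rot: [-179.9, -0.0, -83.2]
contact_force: [0.9, -0.9, 4.7]
gripper_width: 0.0277
gripper_force: 50.0
time_s: 10.55
tcp_pos: [0.5196, 0.0144, 0.326]
eef_rot: [-179.9, -0.0, -83.1]
contact_force: [-0.9, -0.3, 10.8]
gripper_width: 0.0277
gripper_force: 50.0
```

```bash
python3 -m pendant '[[[0,0,-0.001,0,0,0,-1],[0.0006,0,-0.001,0,0,0,-1],[0.0006,0,-0.001,0,0,0,-1]]]'; python3 -m pendant '[[[0.0006,0,0,0,0,0,-1],[0.0006,0,0,0,0,0,-1]]]'; python3 -m pendant '[[[0.0006,0,0,0,0,0,-1],[0.0006,0,0,0,0,0,-1]]]'
```

```text
time_s: 10.85
tcp_pos: [0.519, 0.0143, 0.3257]
eef_rot: [-180.0, 0.1, -83.2]
contact_force: [-1.5, 6.3, 2.4]
gripper_width: 0.0276
gripper_force: 50.0
time_s: 11.05
tcp_pos: [0.5191, 0.014, 0.3256]
eef_rot: [-180.0, 0.1, -83.2]
contact_force: [-1.8, 7.3, 2.4]
gripper_width: 0.0278
gripper_force: 50.0
time_s: 11.25
tcp_pos: [0.5191, 0.0137, 0.3256]
eef_rot: [-180.0, 0.1, -83.2]
contact_force: [-2.1, 8.5, 2.4]
gripper_width: 0.0276
gripper_force: 50.0
```

The sideways force (8.5 N in +y) and the lower height suggest the tips have dropped into the groove against its outer wall. I'll ease back and lower.

```bash
python3 -m pendant '[[[-0.001,0,0,0,0,0,-1],[-0.002,0,0,0,0,0,-1],[-0.002,0,0.0005,0,0,0,-1]]]'; python3 -m pendant '[[[0,0,0.001,0,0,0,-1],[0,0,0.001,0,0,0,-1]]]';
```

```text
time_s: 11.55
tcp_pos: [0.5191, 0.0148, 0.3253]
eef_rot: [-180.0, 0.0, -83.2]
contact_force: [0.0, 4.2, 0.2]
gripper_width: 0.0273
gripper_force: 50.0
time_s: 11.75
tcp_pos: [0.5192, 0.0148, 0.3242]
eef_rot: [-180.0, 0.0, -83.2]
contact_force: [-0.4, 4.7, -0.6]
gripper_width: 0.0278
gripper_force: 50.0
```

```bash
python3 -m pendant '[[[-0.0008,0,0,0,0,0,-1],[-0.0008,0,0.0006,0,0,0,-1],[-0.0008,0,0.0012,0,0,0,-1]]]'; python3 -m pendant '[[[0,0,0.0007,0,0,0,-1],[0,0,0.0014,0,0,0,-1]]]';
```

```text
time_s: 12.05
tcp_pos: [0.5189, 0.0152, 0.3231]
eef_rot: [180.0, -0.0, -83.2]
contact_force: [0.4, 3.4, 2.9]
gripper_width: 0.0278
gripper_force: 50.0
time_s: 12.25
tcp_pos: [0.5194, 0.0153, 0.3222]
eef_rot: [-179.9, -0.0, -83.2]
contact_force: [1.1, 1.7, 4.1]
gripper_width: 0.0276
gripper_force: 50.0
```

```bash
python3 -m pendant '[[[0,0,0.0007,0,0,0,-1],[0,0,0.0014,0,0,0,-1]]]';python3 -m pendant '[[[0,0,0.0006,0,0,0,-1],[0,0,0.0012,0,0,0,-1]]]'
```

```text
time_s: 12.45
tcp_pos: [0.5197, 0.0154, 0.3216]
eef_rot: [-179.9, -0.0, -83.1]
contact_force: [-2.4, 2.1, 14.0]
gripper_width: 0.0272
gripper_force: 50.0
time_s: 12.65
tcp_pos: [0.5197, 0.0154, 0.3214]
eef_rot: [-179.8, -0.0, -83.1]
contact_force: [-3.7, 3.3, 21.6]
gripper_width: 0.0276
gripper_force: 50.0
```

```bash
python3 -m pendant '[[[0,0.0004,-0.001,0,0,0,-1],[0,0.001,-0.001,0,0,0,-1],[0,0.001,-0.001,0,0,0,-1]]]';python3 -m pendant '[[[0,0,0.0005,0,0,0,-1],[0,0,0.001,0,0,0,-1]]]'
```

```text
time_s: 12.95
tcp_pos: [0.519, 0.0153, 0.3215]
eef_rot: [-179.8, -0.0, -83.1]
contact_force: [1.0, 1.1, 7.7]
gripper_width: 0.028
gripper_force: 50.0
time_s: 13.15
tcp_pos: [0.5191, 0.0153, 0.3213]
eef_rot: [-179.8, -0.0, -83.1]
contact_force: [-2.1, 2.3, 17.6]
gripper_width: 0.0276
gripper_force: 50.0
```

```bash
python3 -m pendant '[[[0,0.0003,-0.0006,0,0,0,-1],[0,0.0007,-0.0006,0,0,0,-1]]]';python3 -m pendant '[[[0,0,0.0004,0,0,0,-1],[0,0,0.0008,0,0,0,-1]]]';python3 -m pendant '[[[0,0,0.0004,0,0,0,-1],[0,0,0.0006,0,0,0,-1]]]'
```

```text
time_s: 13.35
tcp_pos: [0.5186, 0.0153, 0.3214]
eef_rot: [-179.7, -0.0, -83.1]
contact_force: [2.6, 1.5, 8.3]
gripper_width: 0.0275
gripper_force: 50.0
time_s: 13.55
tcp_pos: [0.5187, 0.0153, 0.3212]
eef_rot: [-179.7, -0.0, -83.1]
contact_force: [-0.5, 1.7, 16.1]
gripper_width: 0.0282
gripper_force: 50.0
time_s: 13.75
tcp_pos: [0.5188, 0.0153, 0.3212]
eef_rot: [-179.7, -0.0, -83.1]
contact_force: [-0.7, 2.2, 18.2]
gripper_width: 0.028
gripper_force: 50.0
```

```bash
python3 -m pendant '[[[0,0,0.0003,0,0,0,-1],[0,0,0.0006,0,0,0,-1]]]';python3 -m pendant '[[[0,0,0.0003,0,0,0,-1],[0,0,0.0005,0,0,0,-1]]]'
```

```text
time_s: 13.95
tcp_pos: [0.5189, 0.0153, 0.321]
eef_rot: [-179.6, -0.0, -83.1]
contact_force: [-2.3, 2.5, 23.8]
gripper_width: 0.0281
gripper_force: 50.0
time_s: 14.15
tcp_pos: [0.5185, 0.0153, 0.3195]
eef_rot: [-179.7, -0.0, -83.1]
contact_force: [0.7, 2.2, 7.9]
gripper_width: 0.0277
gripper_force: 50.0
```

```bash
python3 -m pendant '[[[0,0,0.0005,0,0,0,-1],[0,0,0.001,0,0,0,-1]]]';python3 -m pendant '[[[0,0,0.0005,0,0,0,-1],[0,0,0.001,0,0,0,-1]]]'
```

```text
time_s: 14.35
tcp_pos: [0.5181, 0.0152, 0.3174]
eef_rot: [-179.8, 0.0, -83.2]
contact_force: [2.5, 3.3, 4.7]
gripper_width: 0.0282
gripper_force: 50.0
time_s: 14.55
tcp_pos: [0.5182, 0.0153, 0.3158]
eef_rot: [-179.8, 0.0, -83.2]
contact_force: [6.4, -0.6, 3.0]
gripper_width: 0.0277
gripper_force: 50.0
```

```bash
python3 -m pendant '[[[0,-0.0006,0.001,0,0,0,-1],[0,-0.0006,0.002,0,0,0,-1],[0,-0.0006,0.003,0,0,0,-1]]]';python3 -m pendant '[[[0,0,0.0007,0,0,0,-1],[0,0,0.0014,0,0,0,-1]]]'
```

```text
time_s: 14.85
tcp_pos: [0.518, 0.0152, 0.3118]
eef_rot: [-180.0, 0.0, -83.2]
contact_force: [4.8, 1.6, -1.5]
gripper_width: 0.0275
gripper_force: 50.0
time_s: 15.05
tcp_pos: [0.5182, 0.0153, 0.3104]
eef_rot: [-180.0, 0.0, -83.2]
contact_force: [5.7, 1.6, -2.0]
gripper_width: 0.0278
gripper_force: 50.0
```

```bash
python3 -m pendant '[[[0,-0.0005,0.0005,0,0,0,-1],[0,-0.0005,0.001,0,0,0,-1]]]';python3 -m pendant '[[[0,0,0.0004,0,0,0,-1],[0,0,0.0008,0,0,0,-1]]]';
```

```text
time_s: 15.25
tcp_pos: [0.5185, 0.0153, 0.3092]
eef_rot: [180.0, 0.0, -83.2]
contact_force: [5.4, 0.8, -1.3]
gripper_width: 0.0276
gripper_force: 50.0
time_s: 15.45
tcp_pos: [0.5185, 0.0153, 0.3088]
eef_rot: [180.0, -0.0, -83.2]
contact_force: [2.5, 1.9, 3.4]
gripper_width: 0.0276
gripper_force: 50.0
```

Contact with the core is at TCP z ≈ 0.309, which is where the seated pose was predicted. A little more push will confirm it's bottomed.

```bash
python3 -m pendant '[[[0,0,0.0004,0,0,0,-1],[0,0,0.0008,0,0,0,-1]]]';python3 -m pendant '[[[0,0,0.0003,0,0,0,-1],[0,0,0.0005,0,0,0,-1]]]'
```

```text
time_s: 15.65
tcp_pos: [0.5184, 0.0153, 0.3086]
eef_rot: [-180.0, -0.0, -83.2]
contact_force: [2.0, 3.5, 8.6]
gripper_width: 0.0278
gripper_force: 50.0
time_s: 15.85
tcp_pos: [0.5184, 0.0153, 0.3086]
eef_rot: [-180.0, -0.0, -83.2]
contact_force: [-0.1, 2.3, 12.1]
gripper_width: 0.0277
gripper_force: 50.0
```

```bash
python3 -m pendant '[[[0,0,-0.001,0,0,0,-1],[0,0,-0.0012,0,0,0,0.2],[0,0,-0.0012,0,0,0,0.4],[0,0,-0.0012,0,0,0,0.4],[0,0,-0.0012,0,0,0,0.4]]]' 10;python3 -m pendant '[[[0,0,-0.02,0,0,0,0.4],[0,0,-0.05,0,0,0,0.4],[-0.02,0,-0.09,0,0,0,0.4],[-0.04,0,-0.1,0,0,0,0.4],[-0.04,0,-0.1,0,0,0,0.4]]]'; python3 - <<'E'
from h import *
import pickle
p=r.camera_params("wrist");im=r.capture("wrist");s=r.capture("scene");pickle.dump(p,open("w5.pkl","wb"));cv2.imwrite("pics/w5.png",im[...,::-1])
a=cv2.resize(im[110:310,170:340],None,fx=2.35,fy=2.9);b=cv2.resize(s[100:180,215:295],None,fx=4.9,fy=7.25)
cv2.imwrite("pics/w5c.png",np.hstack([a,b])[...,::-1])
E
```

```text
time_s: 16.35
tcp_pos: [0.5179, 0.015, 0.3085]
eef_rot: [179.9, -0.0, -83.2]
contact_force: [-0.4, -0.6, 0.1]
gripper_width: 0.0539
gripper_force: 0.0
time_s: 16.85
tcp_pos: [0.5137, 0.0563, 0.4111]
eef_rot: [-179.8, 0.1, -83.1]
contact_force: [0.8, -0.2, -1.8]
gripper_width: 0.0614
gripper_force: 0.0
```

View pics/w5c.png

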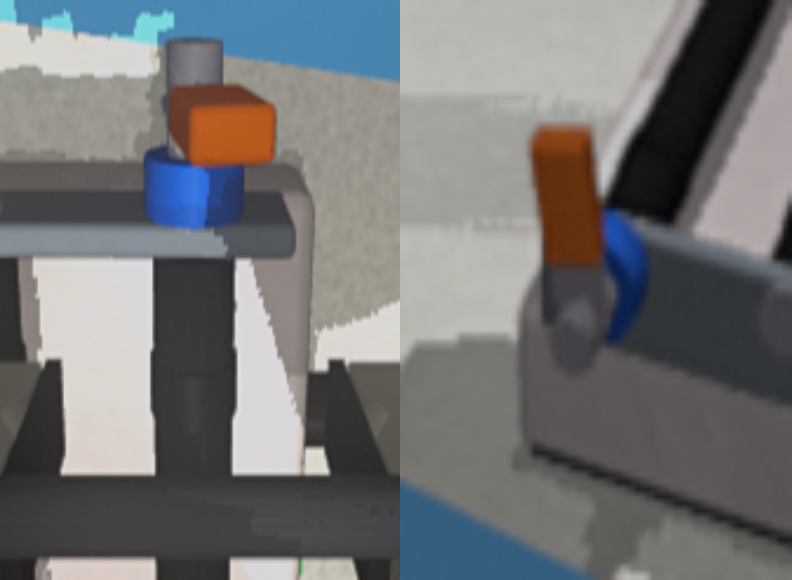

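The clip sits in the groove on the stub with the bush home, but its handle leans towards -x (crop (232,140) against (202,105)). I'll measure the lean and check that it's at rest.

```bash
python3 -m pendant '[[[0,0,0,0,0,0,0.4],[0,0,0,0,0,0,0.4],[0,0,0,0,0,0,0.4],[0,0,0,0,0,0,0.4],[0,0,0,0,0,0,0.4]]]'; python3 - <<'E'
from h import *
import pickle
p2=r.camera_params("wrist");im2=r.capture("wrist");cv2.imwrite("pics/w6.png",im2[...,::-1])
s2=r.capture("scene");
for p,im in((pickle.load(open("w5.pkl","rb")),cv2.imread("pics/w5.png")[...,::-1].copy()),(p2,im2)):
    for lo,z in(((4,150,150),.166),):
        for b in blobs(im,lo,(17,255,255),80):
            q=cv2.boxPoints(cv2.minAreaRect(b[3]));print(b[2],np.round(b[1],1),ray("wrist",b[1],z,p).round(4),q.round().tolist())
for b in blobs(s2,(4,150,60),(17,255,255),40): print("scene",b[2],np.round(b[1],1))
E
```

```text
time_s: 17.45
tcp_pos: [0.5137, 0.0548, 0.4087]
eef_rot: [180.0, -0.0, -83.2]
contact_force: [0.2, 0.4, -0.4]
gripper_width: 0.0615
gripper_force: 0.0
(251, 146, 36, 21) [268.2 155.9] [0.5072 0.0152 0.166 ] [[250.0, 147.0], [286.0, 145.0], [287.0, 165.0], [251.0, 166.0]]
(249, 149, 37, 21) [266.5 159. ] [0.5071 0.0152 0.166 ] [[248.0, 150.0], [285.0, 148.0], [286.0, 168.0], [249.0, 170.0]]
scene (218, 300, 24, 29) [230.1 313.7]
scene (246, 54, 24, 27) [256.   67.7]
scene (242, 118, 14, 19) [248.8 126.6]
scene (176, 174, 26, 14) [188.9 181.5]
```

```bash
python3 - <<'E'
from h import *
import pickle
p=pickle.load(open("w5.pkl","rb"));im=cv2.imread("pics/w5.png")[...,::-1].copy()
m=cv2.inRange(cv2.cvtColor(im,cv2.COLOR_RGB2HSV),(4,150,40),(17,255,255))
for row in range(136,168,2):
    c=np.where(m[row,200:320])[0]
    if len(c): print(row,c[0]+200,c[-1]+200)
for uv,z in(((258.9,141),.123),((242.5,141),.123),((250,148),.166),((286,146),.166)):print(uv,ray("wrist",uv,z,p).round(4))
# shaft axis: stub cap columns
g=cv2.cvtColor(im,cv2.COLOR_RGB2GRAY);print(g[130,235:272].tolist())
cv2.imwrite("pics/w6c.png",cv2.resize(im[115:195,220:300,::-1],None,fx=7.4,fy=7.4,interpolation=3))
E
```

```text
140 271 271
142 274 275
144 279 279
146 249 285
148 251 286
150 250 286
152 250 286
154 250 286
156 244 286
158 250 286
160 247 286
162 249 286
164 250 285
166 253 278
(258.9, 141) [0.5137 0.0108 0.123 ]
(242.5, 141) [0.5273 0.0124 0.123 ]
(250, 148) [0.5207 0.0112 0.166 ]
(286, 146) [0.4956 0.0067 0.166 ]
[196, 200, 199, 129, 122, 105, 79, 93, 98, 102, 107, 111, 115, 119, 123, 126, 129, 130, 128, 126, 124, 123, 120, 119, 115, 110, 107, 101, 92, 84, 149, 151, 149, 150, 153, 149, 148]
```

View pics/w6c.png

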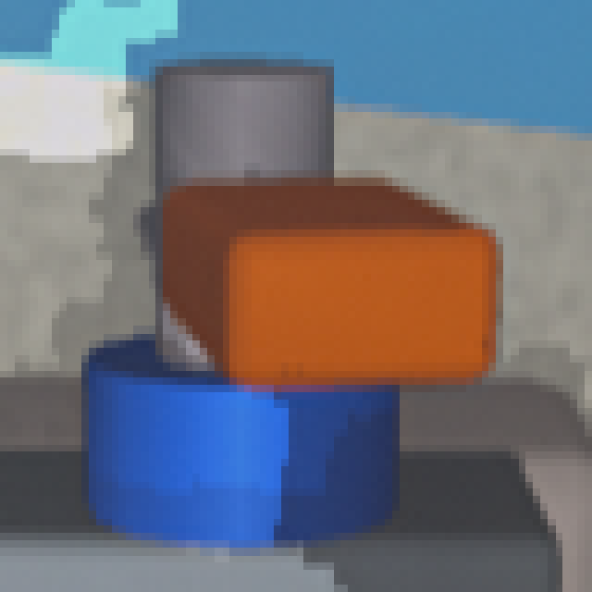

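The close view gives these results:
- **Lean:** about 10°, where 28° is allowed, and steady between the two looks.
- **Mouth centre:** extrapolates to x ≈ 0.518, which is on the shaft axis.
- **Bush:** home against the end plate.
- **Seating depth:** the web bottomed at the predicted height.

I'll hand in.

```bash
python3 -c "
from plant import r
print(r.close_job())"
```

```text
the job is handed in; nothing more can be done
None
```

I slid the bush home and snapped the clip into the groove, handle up but leaning about 10° (within the limit), then let go and handed the job in at about 17.5 s; no verdict came back, and the highest force I read on the mixer was about 24 N.

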